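Pack the gift tin, close it with its double lid, lift the outer lid off

ROBOT

A 6-joint arm with a two-finger parallel gripper is mounted at the origin on the work surface. World frame = base frame: x ahead of the robot, y to its left, z up, the work surface at z = 0. Lengths are in m, angles in rad, forces in N, time in s.
With the tool pointing down it reaches from about 0.3 to 0.875 m from the base axis. Payload 6.4 kg.
Tool frame: the origin (TCP) lies midway between the tips of the shut fingers; the grasp point (between the pads) lies 19 mm behind it; z points along the fingers, y is the direction in which the jaws open and shut (so a half turn about z gives the same grasp; the last joint's range is limited). The gripper opens to 88 mm and grips with 3 to 60 N. Pads are 18 mm wide; open, the fingers measure 123 mm over their backs; the gripper's body (75 mm by 187 mm) begins 45 mm behind the grasp point.
Start: joints at [-0.206, 0.181, 1.607, -0, 1.354, -0.206], TCP at [0.575, 0, 0.239] pointing down, gripper open.
Joint ranges: [-2.99, 2.99], [-0.89, 2.07], [0.3, 2.58], [-1.14, 4.28], [0, 2.63], [-3.12, 3.12]. Speed limits (rad/s): [2.57, 2.57, 3.01, 3.14, 3.14, 3.14].

INTERFACE

Orientations are given as a 3x3 rotation matrix whose columns are the frame's x, y, z axes.
In Python, from workcell import bot gives the robot as it stands.
- The arm moves only by the tool send_rows, never from a script. Its argument "plan" is a list of rows, each a list of 3 entries, a list of its own where there are three numbers: the turn, a rotation vector about the world's x, y, z in rad, then the shift along the world's x, y, z in mm, then the closure, from -1 (fully open) to 1 (shut). A call has 1 to 8 rows; each row is the pose to reach, as a shift and turn from the pose commanded when the call began; what a row does not reach only later rows make up. A row lasts 1/10 s, in which the tool goes at most 50 mm and 8.59 degrees, less where a joint would pass 70% of its speed; a pose out of reach is approached as far as the arm can. A call with a gripper value outside its range is refused whole. The fingers move at their own pace and stop on an object; the grip force is fixed at half the most. Time passes only in rows, so rows that repeat a pose let the fingers close. It gives the time, the measured TCP pose, the force and the opening at its end, in the units of the state.
- bot.get_obs(): the state, without advancing time (a new reading comes with each control period).
- bot.read_camera(name): name is "scene" or "side" or "wrist"; returns a dict with "img" (420x560x3 uint8, red, green, blue), "range_z" (420x560 float32, m along the optical axis (not along the pixel's ray), 0 where there is no reading), "camera_matrix" (3x3 intrinsics, pixels), "world_from_camera" (4x4, takes a point from camera to world coordinates); the wrist camera has in their place "tool_from_camera" (4x4, takes a point from camera to tool coordinates, whose origin is the TCP and whose axes are the flange's). Camera axes: x right, y down, z forward; pixel columns grow to the right and rows downward; lengths in m; the calibration is good to about 2 mm. The wrist camera is an equidistant fisheye: a pixel r from the principal point sees the ray r / f radians off the axis. A picture is of the moment at which its call begins: read the wrist's pose just before it.
- bot.job_done(): hands the job in, once; it reports no verdict.
The state is a dict: "time_s": time; "joint_pos": joint angles; "joint_velocities": joint speeds; "tau": joint torques, N m; "tcp_pos": TCP position; "tool_rot": TCP orientation; "wrist_force": force on the tool from outside, world axes, zero at the start; "torque": the same for the moment, N m; "width": opening from 0.0 (shut) to 1.0 (fully open).
Only numpy, scipy, OpenCV 4.12 (cv2) and the standard library are available. Lean on these libraries where they do the work, as an engineer would, in place of code of your own. Each camera call takes 0.05 s, during which the arm holds its last target.

TASK

Pack the brass-capped jar and the green-banded carton upright, side by side, into the blue gift tin, then pick up the double lid as one piece by its white inner lid and lower it, with the blue outer lid still in place on it, over the tin until it is fully home. Then take the brass bar and lift the blue outer lid alone straight up, leaving the white inner lid seated and undisturbed so that a seal can be put on it, and finish holding the outer lid still and level in the gripper at least 10 cm above the inner lid. Leave the loaf, the bread roll and the honey jar alone, and do not take the two lids apart before the inner lid is home.

Things in the scene. Friction and masses are not known exactly. Their poses are not given: they have to be found in the camera images.
- tin: Shallow open blue tin on a thin rubber mat, fixed to the table. Outside 56 (own x) x 106 (own y) x 30 mm high, walls 3 mm, inside 50 x 100 mm, inner floor 4 mm above the table. Origin: centre of its underside, on the table; z up. Jar and carton stand side by side along its y, 25 mm either side of the middle (either order), and rise 32 mm above its rim.
- jar_center (a point): Loose round amber jar with a brass cap and paper label, 42 mm diameter all the way up, 58 mm high, about 0.1 to 0.2 kg. Point: its centre, 29 mm above its underside; z up.
- carton_center (a point): Loose cardboard carton with a green band, 42 x 42 mm, 58 mm high, about 0.1 to 0.2 kg. Point: its centre, 29 mm above its underside; x and y are normal to its sides, z up.
- inner_lid_center (a point): Loose white inner lid: a deep hood 68 (own x) x 119 (own y) x 51 mm high, open below, 0.22 kg, with the blue outer lid nested on top. Point: its centre, 25.5 mm above its lower edge; x, y along the short and long sides, z up. Outer sides plain and upright over all 51 mm: grip the pair across the 68 mm sides. When home on the tin this point is 47.5 mm above the table.
- outer_lid_bar (a point): Brass bar handle on the middle of the loose blue outer lid. Point: centre of the bar, which is 12 mm thick (own x), 50 mm long (own y) and 20 mm high; z up. While nested, this point is 39.5 mm above inner_lid_center; the bar's top is 75 mm and the flat plate's top 55 mm above the inner lid's lower edge.
- outer_lid: The same blue outer lid, 0.11 kg: a flat plate 66 x 117 x 4 mm with a 52 x 103 x 5 mm plug below, lying with 2 mm play each side in a recess in the top of the inner lid. Nothing locks it: it lifts straight off. Origin: centre of the plug's underside, 19 mm below the bar's centre.
- inner_lid: The same white inner lid; origin at the centre of its lower edge. Its lowest 8 mm is a thin skirt, inside 62 x 113 mm, that goes round the outside of the tin; the ledge above the skirt then rests on the tin's rim, its lower edge 22 mm above the table. Inside above the ledge: 52 x 102 mm, 35 mm high, which clears the packed goods. Either way round fits.
- loaf_center (a point): Bystander: a brown tin loaf, 100 x 172 mm, 105 mm high, on the robot's right. Point: about mid-height.
- roll_center (a point): Bystander: a round bread roll, 84 mm diameter, 51 mm high, beyond the work. Point: about mid-height.
- honey_center (a point): Bystander: a honey jar, 60 mm diameter, 75 mm high, beyond the work. Point: mid-height.
Things that resemble listed ones, but are neither listed nor needed, are in the scene too. What is shaped like the part that bears carton_center but black or red is not meant.

How it is judged:
On the way, in this order (a step that is already met when the one before it is completed fails the run):
1. the jar and the carton both stand upright on the floor of the tin (x of jar_center in the frame of tin between -0.006 and 0.006 m and y of jar_center in the frame of tin between -0.03 and 0.03 m and z of jar_center in the frame of tin between 0.029 and 0.038 m and angle between each of jar_center, carton_center's own z axis and vertical below 0.1 rad and x of carton_center in the frame of tin between -0.006 and 0.006 m and y of carton_center in the frame of tin between -0.03 and 0.03 m and z of carton_center in the frame of tin between 0.029 and 0.038 m), for 0.2 s.
2. the inner lid is fully home on the packed tin with the outer lid still nested on it, and the gripper has let go of the inner lid (all of step 1 and z of inner_lid_center in the frame of tin between 0.043 and 0.051 m and horizontal distance between inner_lid_center and tin below 0.007 m and angle between inner_lid_center's own z axis and vertical below 0.05 rad and angle between the x axis of inner_lid_center and the x axis of tin, either way round below 0.12 rad and z of outer_lid_bar in the frame of inner_lid_center between 0.036 and 0.044 m and distance between outer_lid_bar and inner_lid_center below 0.046 m and contact force between the fingers and inner_lid below 0.1 N), for 0.2 s.
At the end, for the whole second after the job is handed in: Jar and carton stand upright on the tin floor; inner lid home (height within 4 mm, centred within 7 mm, level), not touched by the robot; outer lid held still in the fingers, level within 0.2 rad, within 60 mm sideways of the inner lid and at least 89 mm above its nested height (all of step 1 and z of inner_lid_center in the frame of tin between 0.043 and 0.051 m and horizontal distance between inner_lid_center and tin below 0.007 m and angle between inner_lid_center's own z axis and vertical below 0.05 rad and angle between the x axis of inner_lid_center and the x axis of tin, either way round below 0.12 rad and z of outer_lid_bar in the frame of inner_lid_center above 0.1285 m and horizontal distance between outer_lid_bar and inner_lid_center below 0.06 m and angle between outer_lid_bar's own z axis and vertical below 0.2 rad and contact force between the fingers and outer_lid above 1 N and contact force between outer_lid and inner_lid below 0.05 N and contact force between each of the arm, the fingers and inner_lid below 0.1 N and linear speed of each of outer_lid, inner_lid below 0.02 m/s); the arm keeps its last pose, push and grip.
It fails at once if the loaf, the roll or the honey jar was moved by more than 25 mm (distance of any of loaf_center, roll_center, honey_center from where it was at the start of the episode above 0.025 m).
It fails at once if the outer lid came off the inner lid while the inner lid was not home on the tin (or the inner lid was lifted off again afterwards) (distance between outer_lid_bar and inner_lid_center above 0.055 m and not (z of inner_lid_center in the frame of tin between 0.043 and 0.051 m and horizontal distance between inner_lid_center and tin below 0.007 m and angle between inner_lid_center's own z axis and vertical below 0.05 rad and angle between the x axis of inner_lid_center and the x axis of tin, either way round below 0.12 rad)).
It also fails if it takes over 72 s, if anything falls off the work surface, if the arm or the gripper's body presses on something with over 40 N, if the wrist force passes 120 N, or if a joint passes its speed limit or range.

## Working session

There is one attempt and no reset: what is moved stays moved. The work goes in short steps, Python scripts to look and compute and a tool call to move; the robot and the scene stay as the last step left them, time stands still between calls to the robot, and variables do not carry over. Pictures are saved under pics/ and viewed, and the job is handed in when it is done.

Besides the shell and the picture viewer there is one more tool, called after "Call:" in YAML: its name, and indented under it one key for each argument. send_rows: Moves the arm, as the interface text tells. Its arguments: {"type":"object","properties":{"plan":{"type":"array"}},"required":["plan"]}

```bash
ls; mkdir -p pics; cat > h.py <<'E'
import numpy as np, cv2
from workcell import bot
def save(n,img): cv2.imwrite('pics/'+n+'.png',cv2.cvtColor(img,cv2.COLOR_RGB2BGR))
def cloud(d):
    K=d['camera_matrix'];T=d['world_from_camera'];z=d['range_z']
    v,u=np.mgrid[:z.shape[0],:z.shape[1]]
    P=np.stack([(u-K[0,2])/K[0,0]*z,(v-K[1,2])/K[1,1]*z,z],-1)
    W=P@T[:3,:3].T+T[:3,3]; W[z==0]=np.nan
    return W
E
python3 - <<'E'
from h import *
import pickle
for n in ['scene','side']:
    d=bot.read_camera(n); save(n+'0',d['img']); pickle.dump(d,open(n+'0.pkl','wb')); print(n,d['camera_matrix'],d['world_from_camera'])
o=bot.get_obs();print(o)
E
```

```text
pics
scene [[437.300056     0.         282.12470944]
 [  0.         437.300056   209.71651108]
 [  0.           0.           1.        ]] [[ 5.79236604e-02  7.80360220e-01 -6.22641772e-01  1.21147593e+00]
 [ 9.98320978e-01 -4.54466999e-02  3.59140835e-02 -1.16300412e-01]
 [-2.71091723e-04 -6.23676618e-01 -7.81682418e-01  8.77139102e-01]
 [ 0.00000000e+00  0.00000000e+00  0.00000000e+00  1.00000000e+00]]
side [[420.77447308   0.         284.03948907]
 [  0.         420.77447308 212.78903242]
 [  0.           0.           1.        ]] [[ 0.8122523  -0.45455601  0.36554758  0.16863845]
 [-0.58330212 -0.63060185  0.51195697 -0.62603931]
 [-0.00219813 -0.62906291 -0.77735129  0.91874929]
 [ 0.          0.          0.          1.        ]]
{'time_s': 0.1, 'joint_pos': array([-2.06304743e-01,  1.81463659e-01,  1.60786486e+00,  2.32267469e-05,
        1.35380377e+00, -2.06276692e-01]), 'joint_velocities': array([ 0.00065171, -0.00020144, -0.00190436,  0.0015195 , -0.00197978,
        0.00066612]), 'tau': array([ 1.29169843e-03, -4.34824562e+01, -3.42694116e+01,  7.03934091e-02,
        3.40874540e-02,  2.31206508e-05]), 'tcp_pos': array([5.74537161e-01, 1.18859934e-04, 2.37922824e-01]), 'tool_rot': array([[ 3.33231289e-05,  9.99998871e-01, -1.50233747e-03],
       [ 9.99999942e-01, -3.28159957e-05,  3.37586163e-04],
       [ 3.37536481e-04, -1.50234863e-03, -9.99998815e-01]]), 'wrist_force': array([0.25624758, 0.32449463, 0.20794149]), 'torque': array([ 0.00302237, -0.05581901,  0.02019809]), 'width': 1.0008943933316923}
```

View pics/scene0.png

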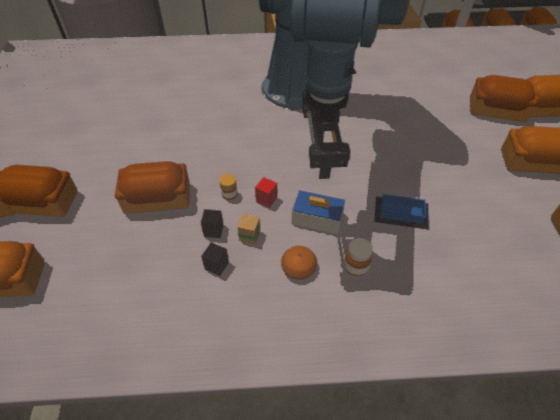

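View pics/side0.png

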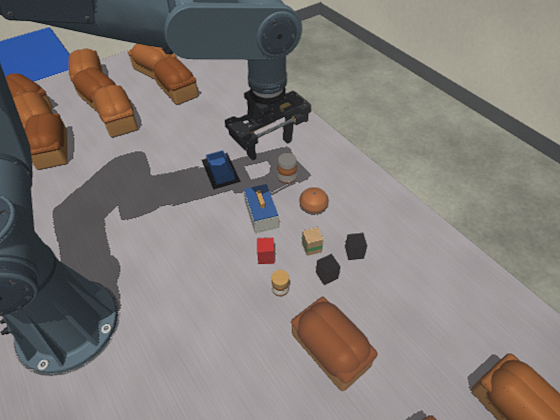

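The scene view shows the brass-capped jar at (229,187), the green-banded carton at (249,230), the lid pair at (318,210) and the tin on its mat at (403,211). The decoys are a red box at (266,193) and black boxes at (213,223) and (215,260). The honey jar is at (358,256) and the roll at (299,262). Only (249,230) has a green band, so that is the carton. I'll check it in an enlarged crop.

```bash
python3 - <<'E'
from h import *
import pickle
d=pickle.load(open('scene0.pkl','rb'));s=pickle.load(open('side0.pkl','rb'))
a=cv2.resize(d['img'][165:285,190:440],None,fx=3,fy=3,interpolation=cv2.INTER_CUBIC)
save('crop0',a)
def rect(P): 
    r=cv2.minAreaRect((P*1000).astype(np.float32)); return [np.round(x,1) for x in r]
for nm,dd,boxes in [('scene',d,dict(jar=(218,172,242,202),carton=(236,212,264,246),lid=(288,186,350,236),tin=(372,192,434,230))),
             ('side',s,dict(jar=(268,266,294,298),carton=(300,226,326,258),lid=(242,180,284,234),tin=(202,148,244,190)))]:
    W=cloud(dd); 
    for k,(u0,v0,u1,v1) in boxes.items():
        w=W[v0:v1,u0:u1].reshape(-1,3);w=w[~np.isnan(w[:,0])]; c=dd['img'][v0:v1,u0:u1].reshape(-1,3)
        z=w[:,2]
        h,e=np.histogram(z,bins=np.arange(-.01,.12,.004)); print(nm,k,[(round(x,3),int(y)) for x,y in zip(e,h) if y>8])
        band={'jar':(.05,.066),'carton':(.05,.066),'lid':(.046,.062),'tin':(.022,.036)}[k]
        m=(z>band[0])&(z<band[1]); print('  top',rect(w[m][:,:2]),m.sum(), 'zmed',np.median(z[m]))
        if k=='lid':
            m=z>.066; print('  bar',rect(w[m][:,:2]),m.sum(),w[m].mean(0))
E
```

```text
scene jar [(np.float64(-0.006), 13), (np.float64(-0.002), 232), (np.float64(0.002), 98), (np.float64(0.006), 19), (np.float64(0.01), 10), (np.float64(0.014), 20), (np.float64(0.018), 18), (np.float64(0.022), 14), (np.float64(0.026), 17), (np.float64(0.03), 19), (np.float64(0.034), 16), (np.float64(0.038), 15), (np.float64(0.042), 17), (np.float64(0.046), 19), (np.float64(0.05), 21), (np.float64(0.054), 73), (np.float64(0.058), 94)]
  top [array([ 455.1, -211.5]), array([38.7, 42.1]), np.float64(87.6)] 190 zmed 0.05812234760702062
scene carton [(np.float64(-0.006), 15), (np.float64(-0.002), 307), (np.float64(0.002), 85), (np.float64(0.006), 25), (np.float64(0.01), 17), (np.float64(0.014), 22), (np.float64(0.018), 21), (np.float64(0.022), 23), (np.float64(0.026), 25), (np.float64(0.03), 21), (np.float64(0.034), 24), (np.float64(0.038), 22), (np.float64(0.042), 22), (np.float64(0.046), 25), (np.float64(0.05), 17), (np.float64(0.054), 105), (np.float64(0.058), 173)]
  top [array([ 590.7, -159.5]), array([43.1, 45.2]), np.float64(70.2)] 296 zmed 0.05848529587528101
scene lid [(np.float64(
[... 2519 characters left out ...]
, 185), (np.float64(0.054), 542), (np.float64(0.058), 48), (np.float64(0.066), 9), (np.float64(0.07), 21), (np.float64(0.074), 45)]
  top [array([547.1,  12.3]), array([122. ,  68.2]), np.float64(70.9)] 814 zmed 0.0550523493850944
  bar [array([547. ,  12.7]), array([53. , 11.8]), np.float64(70.4)] 78 [0.54536335 0.00944966 0.07423803]
side tin [(np.float64(-0.006), 82), (np.float64(-0.002), 759), (np.float64(0.002), 526), (np.float64(0.006), 92), (np.float64(0.01), 40), (np.float64(0.014), 50), (np.float64(0.018), 41), (np.float64(0.022), 43), (np.float64(0.026), 80), (np.float64(0.03), 41)]
  top [array([541.2, 228.3]), array([112.5,  56.3]), np.float64(76.5)] 164 zmed 0.028495207794868915
```

View pics/crop0.png

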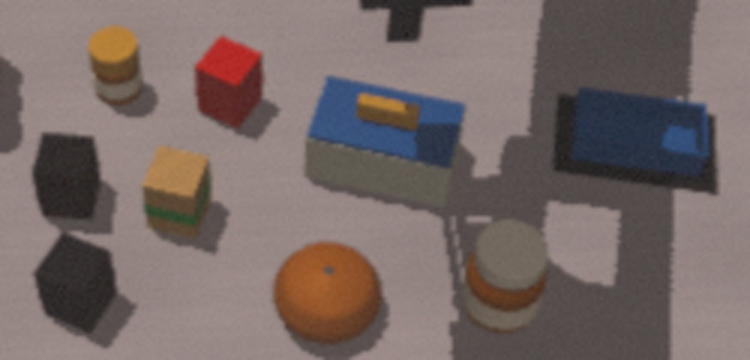

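The crop confirms it: the carton with the green band is at scene (249,230), and the red and black boxes are not it. Next I'll locate the neighbours for clearance and get a cleaner side-view fix on the carton.

```bash
python3 - <<'E'
from h import *
import pickle
d=pickle.load(open('scene0.pkl','rb'));s=pickle.load(open('side0.pkl','rb'))
for nm,dd in(('scene',d),('side',s)):
    W=cloud(dd); z=W[...,2]
    m=((z>.045)&(z<.13)&(W[...,0]>.3)&(W[...,0]<.8)&(abs(W[...,1])<.5)).astype(np.uint8)
    n,l,st,c=cv2.connectedComponentsWithStats(m)
    for i in range(1,n):
        if st[i,4]<60: continue
        w=W[l==i]; zt=np.percentile(w[:,2],95); t=w[w[:,2]>min(.05,zt-.02)]
        r=cv2.minAreaRect((t[:,:2]*1000).astype(np.float32)); print(nm,c[i].round(),st[i,4],'ztop %.3f'%zt,[np.round(x,1) for x in r], (w.min(0)*1000).round(),(w.max(0)*1000).round())
E
```

```text
scene [152. 182.] 2706 ztop 0.105 [array([ 461.1, -397.7]), array([103.6, 170.2]), np.float64(4.8)] [ 404. -485.   45.] [ 513. -311.  109.]
scene [228. 181.] 212 ztop 0.061 [array([ 455.1, -211.1]), array([40.7, 42.1]), np.float64(87.6)] [ 434. -232.   45.] [ 476. -191.   62.]
scene [266. 186.] 285 ztop 0.061 [array([ 477. , -114.2]), array([45. , 43.9]), np.float64(56.4)] [ 448. -143.   46.] [505. -87.  63.]
scene [319. 206.] 1176 ztop 0.074 [array([546.2,  11.2]), array([119.3,  71. ]), np.float64(70.6)] [496. -55.  45.] [598.  78.  79.]
scene [211. 218.] 322 ztop 0.061 [array([ 569.5, -248.3]), array([43. , 44.6]), np.float64(81.7)] [ 546. -272.   45.] [ 593. -225.   63.]
scene [249. 223.] 329 ztop 0.061 [array([ 590.7, -159.5]), array([43.1, 45.2]), np.float64(70.2)] [ 563. -185.   45.] [ 619. -135.   63.]
scene [360. 252.] 589 ztop 0.077 [array([689.6,  85.9]), array([52.1, 52.5]), np.float64(31.0)] [662.  58.  45.] [718. 113.  80.]
scene [214. 254.] 379 ztop 0.061 [array([ 671.2, -236.9]), array([42.8, 44. ]), np.float64(61.9)] [ 643. -265.   45.] [ 699. -209.   63.]
scene [300
[... 628 characters left out ...]
17. -134.   63.]
side [357. 241.] 289 ztop 0.060 [array([ 671.1, -236.2]), array([44.3, 42.5]), np.float64(61.6)] [ 643. -263.   45.] [ 699. -210.   62.]
side [266. 246.] 278 ztop 0.060 [array([ 478.3, -114.5]), array([43.8, 39.9]), np.float64(56.0)] [ 450. -141.   45.] [504. -88.  62.]
side [328. 264.] 328 ztop 0.061 [array([ 569.5, -247.6]), array([43.2, 42.4]), np.float64(82.6)] [ 547. -271.   45.] [ 592. -224.   63.]
side [280. 278.] 256 ztop 0.060 [array([ 453.7, -210.7]), array([40.5, 40. ]), np.float64(35.1)] [ 433. -232.   46.] [ 474. -190.   61.]
side [334. 340.] 4123 ztop 0.105 [array([ 455.9, -398.6]), array([106.1, 171.6]), np.float64(3.6)] [ 401. -486.   45.] [ 510. -312.  108.]
```

Call:
send_rows:
  plan:
    - [[0, 0, -0.232], [-120, -211, -118], -1]
    - [[0, 0, -0.232], [-120, -211, -118], -1]
    - [[0, 0, -0.232], [-120, -211, -118], -1]
    - [[0, 0, -0.232], [-120, -211, -118], -1]
    - [[0, 0, -0.232], [-120, -211, -118], -1]
    - [[0, 0, -0.232], [-120, -211, -118], -1]
    - [[0, 0, -0.232], [-120, -211, -118], -1]
    - [[0, 0, -0.232], [-120, -211, -118], -1]

```text
time_s: 0.9
tcp_pos: [0.4549, -0.2109, 0.1206]
tool_rot: [[0.231, 0.973, -0.0], [0.973, -0.231, 0.001], [0.001, -0.0, -1.0]]
wrist_force: [0.4, 0.3, 0.8]
width: 1.001
```

```bash
python3 - <<'E'
from h import *
o=bot.get_obs();print(o['time_s'],o['tcp_pos'],o['tool_rot'].round(4),o['joint_pos'].round(3))
d=bot.read_camera('wrist');save('w1',d['img']);print(d['camera_matrix'],d['tool_from_camera'])
E
```

```text
0.9 [ 0.4549238  -0.21088702  0.12059102] [[ 2.312e-01  9.729e-01 -3.000e-04]
 [ 9.729e-01 -2.312e-01  8.000e-04]
 [ 7.000e-04 -5.000e-04 -1.000e+00]] [-0.671  0.163  1.889  0.     1.091 -0.438]
[[325.1922621    0.         283.51098678]
 [  0.         325.1922621  206.54131274]
 [  0.           0.           1.        ]] [[ 1.82554525e-04 -9.59539809e-01 -2.81572940e-01  7.16387303e-02]
 [ 9.99999808e-01  8.63235767e-06  6.18920975e-04  5.33433188e-04]
 [-5.91448676e-04 -2.81572999e-01  9.59539627e-01 -1.47333198e-01]
 [ 0.00000000e+00  0.00000000e+00  0.00000000e+00  1.00000000e+00]]
```

View pics/w1.png

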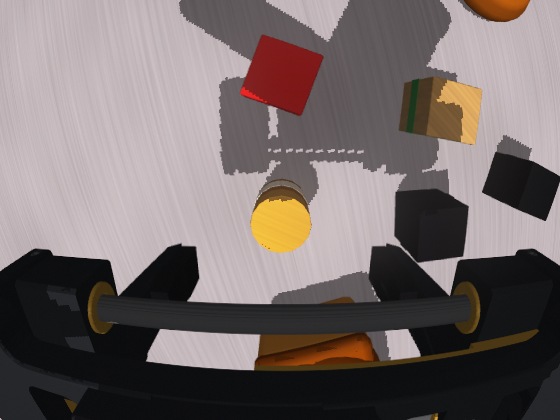

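The wrist view shows the brass cap at (281,223), centred between the fingers in the jaw direction. I'll descend to z ≈ 31 mm and close.

Call:
send_rows:
  plan:
    - [[0, 0, 0], [0, 0, -45], -1]
    - [[0, 0, 0], [0, 0, -89], -1]
    - [[0, 0, 0], [0, 0, -89], -1]
    - [[0, 0, 0], [0, 0, -89], 1]
    - [[0, 0, 0], [0, 0, -89], 1]
    - [[0, 0, 0], [0, 0, -89], 1]
    - [[0, 0, 0], [0, 0, -89], 1]
    - [[0, 0, 0], [0, 0, -89], 1]

```text
time_s: 1.75
tcp_pos: [0.4557, -0.2115, 0.033]
tool_rot: [[0.23, 0.973, 0.002], [0.973, -0.23, -0.001], [-0.001, 0.002, -1.0]]
wrist_force: [0.5, -0.4, 0.3]
width: 0.571
```

Call:
send_rows:
  plan:
    - [[0, 0, 0], [0, 0, 0], 1]
    - [[0, 0, 0], [0, 0, 0], 1]
    - [[0, 0, 0], [0, 0, 0], 1]
    - [[0, 0, 0], [0, 0, 0], 1]

```text
time_s: 2.15
tcp_pos: [0.4551, -0.2112, 0.0323]
tool_rot: [[0.23, 0.973, 0.0], [0.973, -0.23, -0.0], [-0.0, 0.0, -1.0]]
wrist_force: [-2.4, 1.1, 7.2]
width: 0.471
```

Call:
send_rows:
  plan:
    - [[0, 0, 0], [0, 0, 45], 1]
    - [[0, 0, 0], [0, 0, 90], 1]
    - [[0, 0, 0], [10, 40, 110], 1]
    - [[0, 0, 0], [19, 85, 120], 1]
    - [[0, 0, 0], [28, 135, 120], 1]
    - [[0, 0, 0], [37, 185, 120], 1]
    - [[0, 0, 0], [46, 234, 120], 1]
    - [[0, 0, 0], [56, 283, 120], 1]

```text
time_s: 2.95
tcp_pos: [0.5104, 0.0726, 0.1515]
tool_rot: [[0.23, 0.973, -0.0], [0.973, -0.23, 0.0], [0.0, -0.0, -1.0]]
wrist_force: [0.3, -0.3, -1.4]
width: 0.466
```

```bash
python3 - <<'E'
from h import *
o=bot.get_obs();print(o['time_s'],o['tcp_pos'],o['wrist_force'],o['width'])
d=bot.read_camera('wrist');save('w2',d['img'])
E
```

```text
2.95 [0.51041938 0.07261153 0.15152942] [ 0.27824026 -0.32678563 -1.35659078] 0.466007024448733
```

View pics/w2.png

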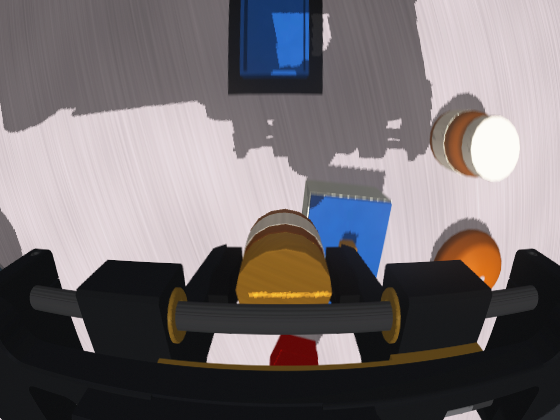

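Jar held. The tin shows squarely at the top of the wrist view, about columns 229–322. I'll refine its position from the rim edges in this view.

```bash
cat >> h.py <<'E'
def wcloud(d,o):
    K=d['camera_matrix'];T=d['tool_from_camera'];z=d['range_z']
    v,u=np.mgrid[:z.shape[0],:z.shape[1]]
    a=(u-K[0,2])/K[0,0];b=(v-K[1,2])/K[1,1];t=np.hypot(a,b)+1e-9
    k=np.tan(t)/t*z
    P=np.stack([a*k,b*k,z],-1)@T[:3,:3].T+T[:3,3]
    W=P@o['tool_rot'].T+o['tcp_pos']; W[z==0]=np.nan
    return W
E
python3 - <<'E'
from h import *
o=bot.get_obs()
d=bot.read_camera('wrist');W=wcloud(d,o)
img=d['img'].astype(int)
w=W[:95,200:350].reshape(-1,3)
m=(w[:,2]>.02)&(w[:,2]<.04);t=w[m]
print(m.sum(),np.median(t[:,2]),[np.round(x,1) for x in cv2.minAreaRect((t[:,:2]*1000).astype(np.float32))])
R=o['tool_rot']; q=(t-[.5403,.228,0])@np.array([[.973,.23,0],[-.23,.973,0],[0,0,1]]).T*1000
print(np.percentile(q,[1,3,50,97,99],axis=0).round(1))
for y0 in range(-60,40,10):
    s=q[(q[:,1]>y0)&(q[:,1]<y0+10)]
    if len(s)>5: print(y0,len(s),s[:,0].min().round(1),s[:,0].max().round(1))
E
```

```text
1113 0.03095650416683124 [array([535.9, 212.2]), array([77.4, 56.2]), np.float64(76.6)]
[[-48.2 -59.3  20.9]
 [-46.1 -57.7  21.7]
 [-19.6 -27.7  31. ]
 [ 29.1  24.4  32.5]
 [ 31.2  28.3  32.8]]
-60 161 -21.8 5.2
-50 197 -41.2 10.2
-40 161 -49.9 15.1
-30 119 -45.7 20.0
-20 127 -41.3 25.3
-10 122 -36.4 30.4
0 93 -30.3 33.2
10 66 -26.7 -18.4
20 60 -20.5 -13.0
```

Call:
send_rows:
  plan:
    - [[0, 0, 0], [8, 45, 0], 1]
    - [[0, 0, 0], [16, 90, -20], 1]
    - [[0, 0, 0], [23.5, 130, -40], 1]
    - [[0, 0, 0], [23.5, 130, -70], 1]
    - [[0, 0, 0], [23.5, 130, -70], 1]
    - [[0, 0, 0], [23.5, 130, -70], 1]

```text
time_s: 3.65
tcp_pos: [0.5335, 0.1996, 0.0811]
tool_rot: [[0.231, 0.973, -0.003], [0.973, -0.231, -0.001], [-0.001, -0.002, -1.0]]
wrist_force: [0.3, 0.5, -1.9]
width: 0.466
```

```bash
python3 - <<'E'
from h import *
o=bot.get_obs();print(o['time_s'],o['tcp_pos'],o['wrist_force'],o['width'])
d=bot.read_camera('wrist');save('w3',d['img'])
E
```

```text
3.65 [0.53348138 0.19959926 0.08112939] [ 0.32891854  0.4724168  -1.86943136] 0.46583945943317334
```

View pics/w3.png

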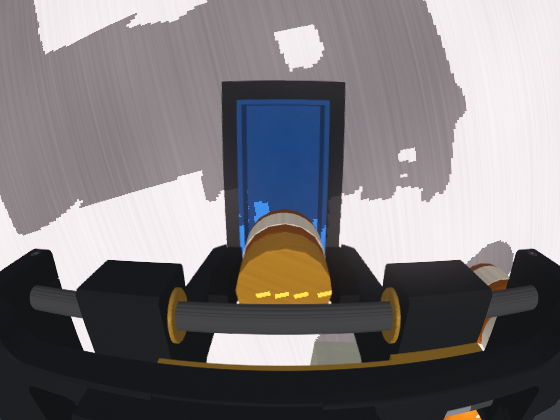

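The jar hovers centred over the tin, whose rim spans columns 238–330 and whose far end is at row 100. I'll measure the far end from this view.

```bash
python3 - <<'E'
from h import *
o=bot.get_obs();print(o['tcp_pos'])
d=bot.read_camera('wrist');W=wcloud(d,o)
w=W[80:240,225:345].reshape(-1,3)
q=(w-[.5398,.2271,0])@np.array([[.973,-.23,0],[.23,.973,0],[0,0,1]]).T*1000
t=q[(q[:,2]>24)&(q[:,2]<36)&(abs(q[:,0])<40)&(q[:,1]>-20)]
print(len(t),np.median(t[:,2]))
for y0 in range(-20,60,10):
    s=t[(t[:,1]>y0)&(t[:,1]<y0+10)]
    if len(s)>5: print(y0,len(s),s[:,0].min().round(1),s[:,0].max().round(1),s[:,1].max().round(1))
E
```

```text
[0.53460624 0.19954104 0.08236059]
1861 31.163378332360452
-20 180 -28.1 28.1 -10.0
-10 193 -28.4 28.3 -0.1
0 191 -27.9 28.0 9.9
10 185 -27.6 28.3 19.9
20 209 -27.8 28.0 29.9
30 201 -27.9 28.0 39.9
40 352 -27.5 28.5 50.0
50 350 -28.0 27.7 52.3
```

Call:
send_rows:
  plan:
    - [[0, 0, 0], [-0.5, 2.5, -15], 1]
    - [[0, 0, 0], [-0.5, 2.5, -30], 1]
    - [[0, 0, 0], [-0.5, 2.5, -38], 1]
    - [[0, 0, 0], [-0.5, 2.5, -42], 1]
    - [[0, 0, 0], [-0.5, 2.5, -45], 1]
    - [[0, 0, 0], [-0.5, 2.5, -45], 1]
    - [[0, 0, 0], [-0.5, 2.5, -45], 1]

```text
time_s: 4.45
tcp_pos: [0.5341, 0.2032, 0.0369]
tool_rot: [[0.23, 0.973, 0.001], [0.973, -0.23, 0.0], [0.0, 0.001, -1.0]]
wrist_force: [-0.2, -0.2, -1.7]
width: 0.468
```

Call:
send_rows:
  plan:
    - [[0, 0, 0], [0, 0, -0.5], -1]
    - [[0, 0, 0], [0, 0, -0.5], -1]
    - [[0, 0, 0], [0, 0, -0.5], -1]
    - [[0, 0, 0], [0, 0, -0.5], -1]
    - [[0, 0, 0], [0, 0, -0.5], -1]
    - [[0, 0, 0], [0, 0, 40], -1]
    - [[0, 0, 0], [0, 0, 80], -1]
    - [[0, 0, 0], [0, 0, 100], -1]

```text
time_s: 5.25
tcp_pos: [0.5354, 0.2034, 0.1403]
tool_rot: [[0.23, 0.973, 0.005], [0.973, -0.23, 0.001], [0.002, 0.004, -1.0]]
wrist_force: [1.6, -0.2, 1.2]
width: 0.999
```

```bash
python3 - <<'E'
from h import *
d=bot.read_camera('scene');save('s2',cv2.resize(d['img'][160:290,190:460],None,fx=2.9,fy=2.9))
W=cloud(d);o=bot.get_obs();print(o['tcp_pos'],o['width'])
w=W[150:240,360:450].reshape(-1,3);t=w[(w[:,2]>.055)&(w[:,2]<.068)]
print(len(t),[np.round(x,1) for x in cv2.minAreaRect((t[:,:2]*1000).astype(np.float32))],np.median(t[:,2]))
E
```

```text
[0.53689878 0.20375551 0.14285153] 1.0043432276034663
200 [array([533.8, 202.8]), array([40.1, 42.6]), np.float64(56.5)] 0.06214099413522023
```

View pics/s2.png

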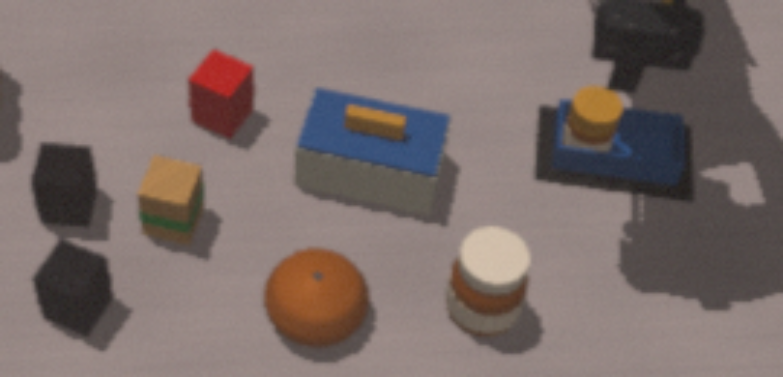

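The jar stands in its slot at (533.8, 202.8) with its top at 62 mm, as planned. Next is the carton.

Call:
send_rows:
  plan:
    - [[0, 0, -0.108], [57, -362, 0], -1]
    - [[0, 0, -0.108], [57, -362, 0], -1]
    - [[0, 0, -0.108], [57, -362, 0], -1]
    - [[0, 0, -0.108], [57, -362, 0], -1]
    - [[0, 0, -0.108], [57, -362, 0], -1]
    - [[0, 0, -0.108], [57, -362, 0], -1]
    - [[0, 0, -0.108], [57, -362, 0], -1]
    - [[0, 0, -0.108], [57, -362, -10], -1]

```text
time_s: 6.1
tcp_pos: [0.5919, -0.1642, 0.1274]
tool_rot: [[0.337, 0.941, 0.003], [0.941, -0.337, -0.003], [-0.001, 0.004, -1.0]]
wrist_force: [0.8, -0.0, 0.1]
width: 0.996
```

Call:
send_rows:
  plan:
    - [[0, 0, 0], [0, 0, 0], -1]
    - [[0, 0, 0], [0, 0, 0], -1]

```text
time_s: 6.3
tcp_pos: [0.5898, -0.1579, 0.1254]
tool_rot: [[0.334, 0.943, -0.002], [0.943, -0.334, 0.002], [0.001, -0.003, -1.0]]
wrist_force: [0.6, 1.3, -1.2]
width: 1.005
```

```bash
python3 - <<'E'
from h import *
o=bot.get_obs();print(o['tcp_pos'],o['tool_rot'].round(3))
d=bot.read_camera('wrist');save('w4',d['img']);W=wcloud(d,o)
w=W[:300].reshape(-1,3)
t=w[(w[:,2]>.052)&(w[:,2]<.064)&(np.hypot(w[:,0]-.591,w[:,1]+.159)<.045)]
print(len(t),[np.round(x,1) for x in cv2.minAreaRect((t[:,:2]*1000).astype(np.float32))],np.median(t[:,2]))
E
```

```text
[ 0.58981708 -0.15793713  0.12539245] [[ 0.334  0.943 -0.002]
 [ 0.943 -0.334  0.002]
 [ 0.001 -0.003 -1.   ]]
3555 [array([ 590.4, -161. ]), array([42.6, 42.4]), np.float64(70.6)] 0.05937115793679994
```

View pics/w4.png

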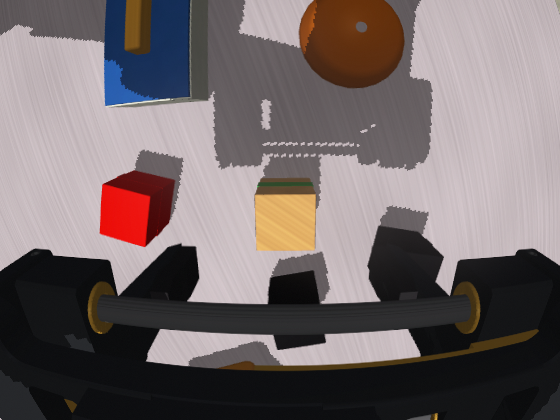

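The green-banded carton top is at (285,222), square to the jaws and between the fingers.

Call:
send_rows:
  plan:
    - [[0, 0, 0], [0.5, -1, -45], -1]
    - [[0, 0, 0], [0.5, -1, -85], -1]
    - [[0, 0, 0], [0.5, -1, -94], -1]
    - [[0, 0, 0], [0.5, -1, -94], -1]
    - [[0, 0, 0], [0.5, -1, -94], 1]
    - [[0, 0, 0], [0.5, -1, -94], 1]
    - [[0, 0, 0], [0.5, -1, -94], 1]
    - [[0, 0, 0], [0.5, -1, -94], 1]

```text
time_s: 7.15
tcp_pos: [0.592, -0.1603, 0.0341]
tool_rot: [[0.333, 0.943, 0.002], [0.943, -0.333, -0.001], [-0.0, 0.002, -1.0]]
wrist_force: [-0.6, -0.1, 0.1]
width: 0.664
```

Call:
send_rows:
  plan:
    - [[0, 0, 0], [0, 0, 0], 1]
    - [[0, 0, 0], [0, 0, 0], 1]
    - [[0, 0, 0], [0, 0, 0], 1]
    - [[0, 0, 0], [0, 0, 0], 1]
    - [[0, 0, 0], [0, 0, 0], 1]

```text
time_s: 7.65
tcp_pos: [0.5913, -0.16, 0.033]
tool_rot: [[0.334, 0.943, -0.0], [0.943, -0.334, -0.0], [-0.0, 0.0, -1.0]]
wrist_force: [-1.9, 0.2, 3.8]
width: 0.478
```

Call:
send_rows:
  plan:
    - [[0, 0, 0], [0, 0, 45], 1]
    - [[0, 0, 0], [0, 0, 90], 1]
    - [[0, 0, 0.05], [-5, 40, 110], 1]
    - [[0, 0, 0.108], [-10, 85, 115], 1]
    - [[0, 0, 0.108], [-15, 134, 115], 1]
    - [[0, 0, 0.108], [-20, 183, 115], 1]
    - [[0, 0, 0.108], [-26, 232, 115], 1]
    - [[0, 0, 0.108], [-31, 281, 115], 1]

```text
time_s: 8.45
tcp_pos: [0.5594, 0.1229, 0.1473]
tool_rot: [[0.23, 0.973, -0.0], [0.973, -0.23, 0.0], [-0.0, -0.001, -1.0]]
wrist_force: [1.4, -0.1, -0.9]
width: 0.474
```

Call:
send_rows:
  plan:
    - [[0, 0, 0], [-5, 46, 0], 1]
    - [[0, 0, 0], [-10, 90, 0], 1]
    - [[0, 0, 0], [-15, 130, 0], 1]
    - [[0, 0, 0], [-15, 130, -30], 1]
    - [[0, 0, 0], [-15, 130, -45], 1]
    - [[0, 0, 0], [-15, 130, -45], 1]
    - [[0, 0, 0], [-15, 130, -45], 1]

```text
time_s: 9.15
tcp_pos: [0.5451, 0.2501, 0.1023]
tool_rot: [[0.231, 0.973, -0.001], [0.973, -0.231, -0.0], [-0.001, -0.001, -1.0]]
wrist_force: [-0.5, -0.3, 0.4]
width: 0.474
```

```bash
python3 - <<'E'
from h import *
o=bot.get_obs();print(o['tcp_pos'],o['tool_rot'].round(3),o['width'])
d=bot.read_camera('side');save('d5',cv2.resize(d['img'][90:250,150:350],None,fx=3.5,fy=3.5));W=cloud(d)
d=bot.read_camera('wrist');save('w5',d['img'])
E
```

```text
[0.54512304 0.25014989 0.10230132] [[ 0.231  0.973 -0.001]
 [ 0.973 -0.231 -0.   ]
 [-0.001 -0.001 -1.   ]] 0.4744606031109697
```

View pics/w5.png

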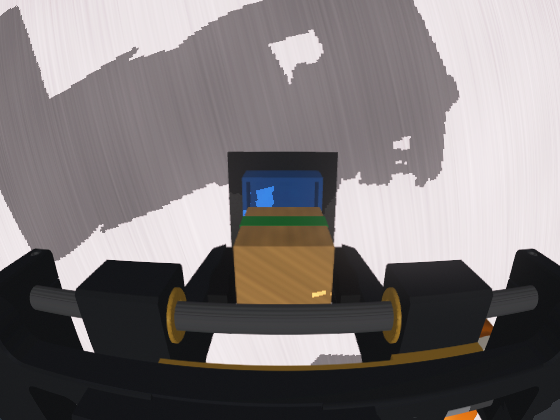

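View pics/d5.png

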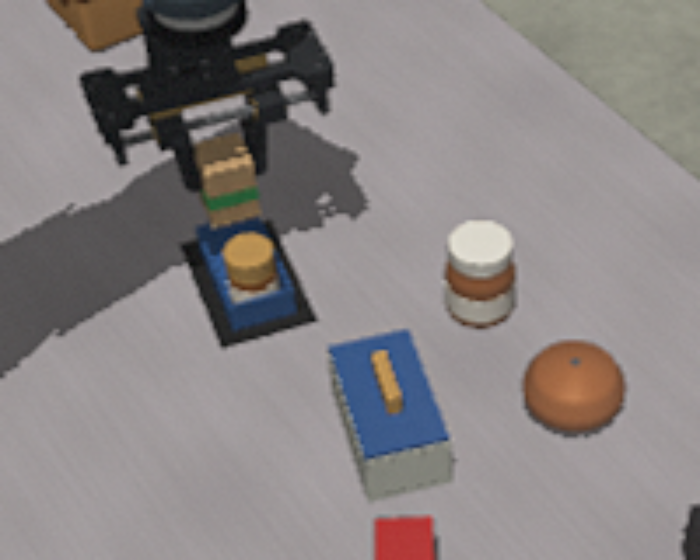

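The carton is centred and square over the free half of the tin: the green band spans columns 240–328 and the tin's inner edges are at 245–322. The jar stands upright in the near half. Lowering to TCP 37.

Call:
send_rows:
  plan:
    - [[0, 0, 0], [0.5, 1, -20], 1]
    - [[0, 0, 0], [0.5, 1, -40], 1]
    - [[0, 0, 0], [0.5, 1, -52], 1]
    - [[0, 0, 0], [0.5, 1, -58], 1]
    - [[0, 0, 0], [0.5, 1, -63], 1]
    - [[0, 0, 0], [0.5, 1, -65], 1]
    - [[0, 0, 0], [0.5, 1, -65], 1]
    - [[0, 0, 0], [0.5, 1, -65], 1]

```text
time_s: 10.05
tcp_pos: [0.5462, 0.2523, 0.0384]
tool_rot: [[0.23, 0.973, 0.001], [0.973, -0.23, 0.0], [0.001, 0.001, -1.0]]
wrist_force: [0.4, 0.1, -1.3]
width: 0.474
```

```bash
python3 - <<'E'
from h import *
o=bot.get_obs();print(o['tcp_pos'],o['wrist_force'],o['width'])
E
```

```text
[0.54620661 0.25227952 0.03837026] [ 0.41441605  0.09970076 -1.29050594] 0.4742841648297827
```

Call:
send_rows:
  plan:
    - [[0, 0, 0], [-0.5, -1, -1.5], 1]
    - [[0, 0, 0], [-0.5, -1, -1.5], 1]
    - [[0, 0, 0], [-0.5, -1, -1.5], -1]
    - [[0, 0, 0], [-0.5, -1, -1.5], -1]
    - [[0, 0, 0], [-0.5, -1, -1.5], -1]
    - [[0, 0, 0], [-0.5, -1, -1.5], -1]
    - [[0, 0, 0], [-0.5, -1, 40], -1]
    - [[0, 0, 0], [-0.5, -1, 80], -1]

```text
time_s: 10.85
tcp_pos: [0.5439, 0.2507, 0.1171]
tool_rot: [[0.23, 0.973, -0.004], [0.973, -0.23, -0.001], [-0.002, -0.004, -1.0]]
wrist_force: [1.6, 0.1, 0.3]
width: 0.989
```

Call:
send_rows:
  plan:
    - [[0, 0, 0], [0, -40, 30], -1]
    - [[0, 0, -0.06], [0, -85, 50], -1]
    - [[0, 0, -0.108], [0, -130, 50], -1]
    - [[0, 0, -0.108], [0, -175, 50], -1]
    - [[0, 0, -0.108], [0, -220, 50], -1]
    - [[0, 0, -0.108], [0, -240, 50], -1]
    - [[0, 0, -0.108], [0, -240, 50], -1]
    - [[0, 0, -0.108], [0, -240, 50], -1]

```text
time_s: 11.65
tcp_pos: [0.5451, 0.0111, 0.1677]
tool_rot: [[0.335, 0.942, -0.0], [0.942, -0.335, 0.0], [0.0, -0.0, -1.0]]
wrist_force: [-0.1, -0.5, 0.0]
width: 1.001
```

```bash
python3 - <<'E'
from h import *
o=bot.get_obs();print(o['time_s'],o['tcp_pos'],o['tool_rot'].round(3),o['joint_pos'].round(2))
d=bot.read_camera('wrist');save('w6',d['img']);W=wcloud(d,o)
w=W[:300].reshape(-1,3)
def R(t): return len(t),[np.round(x,1) for x in cv2.minAreaRect((t[:,:2]*1000).astype(np.float32))],np.median(t[:,2])
n=np.hypot(w[:,0]-.546,w[:,1]-.0115)<.08
print('lid',R(w[(w[:,2]>.050)&(w[:,2]<.060)&n]));print('bar',R(w[(w[:,2]>.068)&(w[:,2]<.080)&n]))
d=bot.read_camera('scene');save('s6',cv2.resize(d['img'][160:290,190:460],None,fx=2.9,fy=2.9));W=cloud(d)
w=W[150:240,360:450].reshape(-1,3);t=w[(w[:,2]>.054)&(w[:,2]<.070)];q=(t-[.5398,.2268,0])@np.array([[.973,-.23,0],[.23,.973,0],[0,0,1]]).T*1000
for s in (q[q[:,1]<0],q[q[:,1]>0]): print('tin items',len(s),np.percentile(s,[2,50,98],axis=0).round(1).tolist())
E
```

```text
11.65 [0.54513043 0.01112537 0.1676564 ] [[ 0.335  0.942 -0.   ]
 [ 0.942 -0.335  0.   ]
 [ 0.    -0.    -1.   ]] [-0.2   0.19  1.75  0.    1.2   0.14]
lid (9956, [array([546.1,  10.3]), array([118.4,  68.7]), np.float64(71.2)], np.float64(0.05636367435627275))
bar (954, [array([546.2,  10.8]), array([49.4, 11.9]), np.float64(71.4)], np.float64(0.0761920214228738))
tin items 207 [[-19.0, -44.5, 54.8], [2.9, -25.5, 61.9], [19.8, -6.8, 65.2]]
tin items 268 [[-20.5, 3.8, 54.8], [3.7, 24.3, 62.0], [22.3, 44.4, 64.6]]
```

View pics/s6.png

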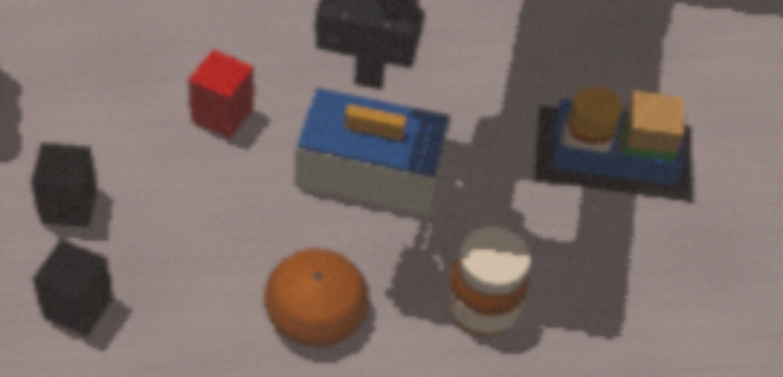

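View pics/w6.png

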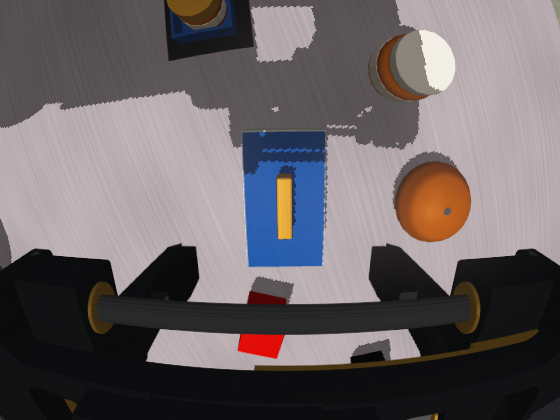

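Both items stand in the tin with their tops at 62 mm and y offsets of about ±25 mm. The lid centre is (546, 11) with its long axis at 71°. I'll descend over the lid to TCP ≈ 17 mm.

Call:
send_rows:
  plan:
    - [[0, 0, 0.008], [1, 0, -45], -1]
    - [[0, 0, 0.008], [1, 0, -90], -1]
    - [[0, 0, 0.008], [1, 0, -120], -1]
    - [[0, 0, 0.008], [1, 0, -137], -1]
    - [[0, 0, 0.008], [1, 0, -145], -1]
    - [[0, 0, 0.008], [1, 0, -149], -1]
    - [[0, 0, 0.008], [1, 0, -149], -1]
    - [[0, 0, 0.008], [1, 0, -149], -1]

```text
time_s: 12.55
tcp_pos: [0.5472, 0.0112, 0.0199]
tool_rot: [[0.325, 0.946, 0.002], [0.946, -0.325, -0.0], [0.0, 0.002, -1.0]]
wrist_force: [0.8, 0.1, 0.5]
width: 0.999
```

Call:
send_rows:
  plan:
    - [[0, 0, 0], [0, 0, -2], -1]
    - [[0, 0, 0], [0, 0, -2], 1]
    - [[0, 0, 0], [0, 0, -2], 1]
    - [[0, 0, 0], [0, 0, -2], 1]
    - [[0, 0, 0], [0, 0, -2], 1]
    - [[0, 0, 0], [0, 0, -2], 1]
    - [[0, 0, 0], [0, 0, -2], 1]

```text
time_s: 13.25
tcp_pos: [0.5463, 0.0111, 0.017]
tool_rot: [[0.326, 0.945, -0.0], [0.945, -0.326, -0.0], [-0.0, 0.0, -1.0]]
wrist_force: [-1.9, 0.1, 3.4]
width: 0.765
```

```bash
python3 - <<'E'
from h import *
o=bot.get_obs();print(o['time_s'],o['tcp_pos'],o['tool_rot'].round(3),o['width']*88,o['wrist_force'])
d=bot.read_camera('side');save('d7',cv2.resize(d['img'][90:250,150:350],None,fx=3.5,fy=3.5))
E
```

```text
13.25 [0.54626012 0.01106031 0.0169522 ] [[ 0.326  0.945 -0.   ]
 [ 0.945 -0.326 -0.   ]
 [-0.     0.    -1.   ]] 67.3149661438002 [-1.9010914   0.12929134  3.368969  ]
```

View pics/d7.png

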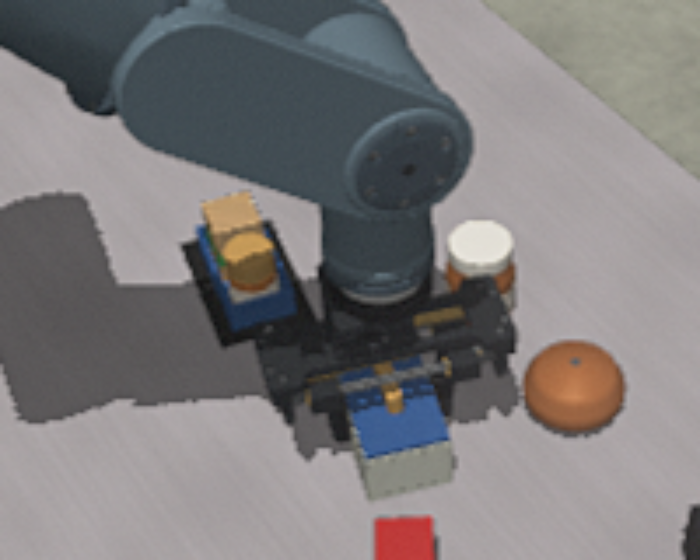

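Gripped at 67.3 mm, around the white hood only, with the bar clear of the gripper body. Lifting gently.

Call:
send_rows:
  plan:
    - [[0, 0, 0], [0, 0, 5], 1]
    - [[0, 0, 0], [0, 0, 15], 1]
    - [[0, 0, 0], [0, 0, 30], 1]
    - [[0, 0, 0], [0, 0, 48], 1]
    - [[0, 0, 0], [0, 0, 66], 1]
    - [[0, 0, 0], [0, 0, 82], 1]
    - [[0, 0, 0], [0, 0, 92], 1]
    - [[0, 0, 0], [0, 0, 96], 1]

```text
time_s: 14.1
tcp_pos: [0.5471, 0.011, 0.1146]
tool_rot: [[0.326, 0.945, 0.003], [0.945, -0.326, -0.001], [0.0, 0.003, -1.0]]
wrist_force: [0.1, -0.3, -3.4]
width: 0.77
```

```bash
python3 - <<'E'
from h import *
o=bot.get_obs();print(o['time_s'],o['tcp_pos'],o['width']*88,o['wrist_force'],o['torque'])
d=bot.read_camera('side');save('d8',cv2.resize(d['img'][90:250,150:350],None,fx=3.5,fy=3.5))
E
```

```text
14.1 [0.54705024 0.01097488 0.11456223] 67.75996731865948 [ 0.13979791 -0.27537122 -3.44052065] [ 0.03207674 -0.02924281 -0.06452251]
```

View pics/d8.png

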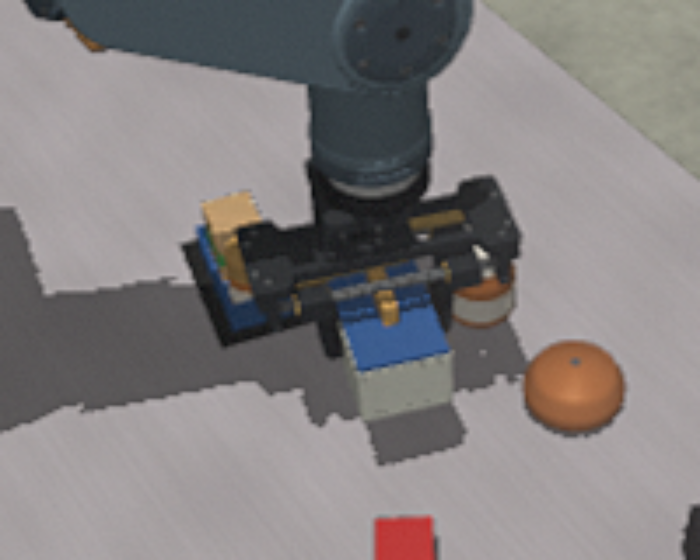

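The pair is lifted level with the outer lid still nested, and the weight of 3.4 N matches 0.33 kg. Moving over the tin.

Call:
send_rows:
  plan:
    - [[0, 0, 0.01], [0, 8, 0], 1]
    - [[0, 0, 0.03], [-1, 26, 0], 1]
    - [[0, 0, 0.05], [-2, 50, 0], 1]
    - [[0, 0, 0.07], [-3, 76, 0], 1]
    - [[0, 0, 0.09], [-4, 102, 0], 1]
    - [[0, 0, 0.1], [-4, 128, 0], 1]
    - [[0, 0, 0.1], [-5, 154, 0], 1]
    - [[0, 0, 0.1], [-6, 178, 0], 1]

```text
time_s: 14.95
tcp_pos: [0.539, 0.1907, 0.1114]
tool_rot: [[0.229, 0.973, -0.002], [0.973, -0.229, -0.0], [-0.001, -0.002, -1.0]]
wrist_force: [-0.2, 0.0, -3.2]
width: 0.767
```

Call:
send_rows:
  plan:
    - [[0, 0, 0], [0, 18, 0], 1]
    - [[0, 0, 0], [-0.5, 30, 0], 1]
    - [[0, 0, 0], [-0.5, 36, 0], 1]
    - [[0, 0, 0], [-0.5, 38, 0], 1]
    - [[0, 0, 0], [-0.5, 38, 0], 1]
    - [[0, 0, 0], [-0.5, 38, 0], 1]
    - [[0, 0, 0], [-0.5, 38, 0], 1]

```text
time_s: 15.65
tcp_pos: [0.5399, 0.2264, 0.1127]
tool_rot: [[0.231, 0.973, -0.0], [0.973, -0.231, -0.0], [-0.0, -0.0, -1.0]]
wrist_force: [-0.1, 0.0, -3.9]
width: 0.766
```

```bash
python3 - <<'E'
from h import *
o=bot.get_obs();print(o['time_s'],o['tcp_pos'],o['tool_rot'].round(3),o['width']*88,o['wrist_force'])
for n in('side','scene'):
    d=bot.read_camera(n);W=cloud(d).reshape(-1,3)
    q=(W-[.5398,.2268,0])@np.array([[.973,-.23,0],[.23,.973,0],[0,0,1]]).T*1000
    sel=(abs(q[:,0])<50)&(abs(q[:,1])<80)&(q[:,2]>90)&(q[:,2]<158)
    t=q[sel&(q[:,2]>148)&(q[:,2]<157)]
    col=d['img'].reshape(-1,3).astype(int)
    b=sel&(col[:,2]>col[:,0]+40); t=q[b]
    print(n,b.sum(),np.percentile(t,[1,50,99],axis=0).round(1).tolist())
    save('x9'+n,cv2.resize(d['img'][90:250,150:350] if n=='side' else d['img'][120:250,310:510],None,fx=3.5,fy=3.5))
d=bot.read_camera('wrist');save('w9',d['img']);W=wcloud(d,o)
q=(W-[.5398,.2268,0])@np.array([[.973,-.23,0],[.23,.973,0],[0,0,1]]).T*1000
q=q[:250].reshape(-1,3)
s=q[(q[:,2]>155)&(q[:,2]<180)&(abs(q[:,0])<36)]; print('wrist lid',len(s),np.percentile(s,[1,50,99],axis=0).round(1).tolist())
E
```

```text
15.65 [0.5398732  0.22641584 0.11273907] [[ 0.231  0.973 -0.   ]
 [ 0.973 -0.231 -0.   ]
 [-0.    -0.    -1.   ]] 67.41220682691416 [-0.06567607  0.03963823 -3.90255393]
side 389 [[-31.3, -58.2, 147.3], [-1.4, -28.1, 150.9], [33.5, 44.1, 154.2]]
scene 297 [[-31.7, -58.7, 147.9], [0.3, -41.6, 151.1], [32.8, -17.7, 153.8]]Traceback (most recent call last):
  File "<stdin>", line 15, in <module>
    return _quantile_unchecked(
        a, q, axis, out, overwrite_input, method, keepdims, weights)
    return _ureduce(a,
                    func=_quantile_ureduce_func,
    ...<5 lines>...
                    overwrite_input=overwrite_input,
                    method=method)
    r = func(a, **kwargs)
    result = _quantile(arr,
                       quantiles=q,
    ...<2 lines>...
                       out=out,
                       weights=wgt)
    slices_having_nans = np.isnan(arr[-1, ...])
                                  ~~~^^^^^^^^^
IndexError: index -1 is out of bounds for axis 0 with size 0
```

View pics/w9.png

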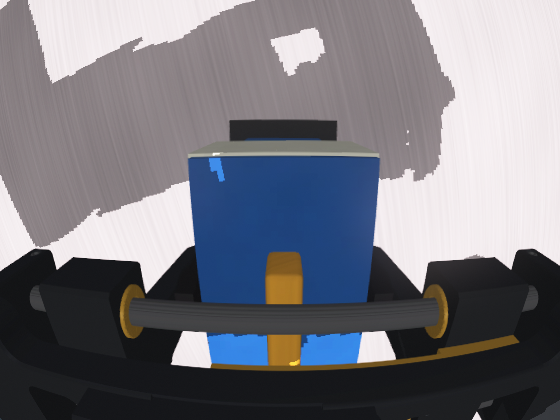

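View pics/x9side.png

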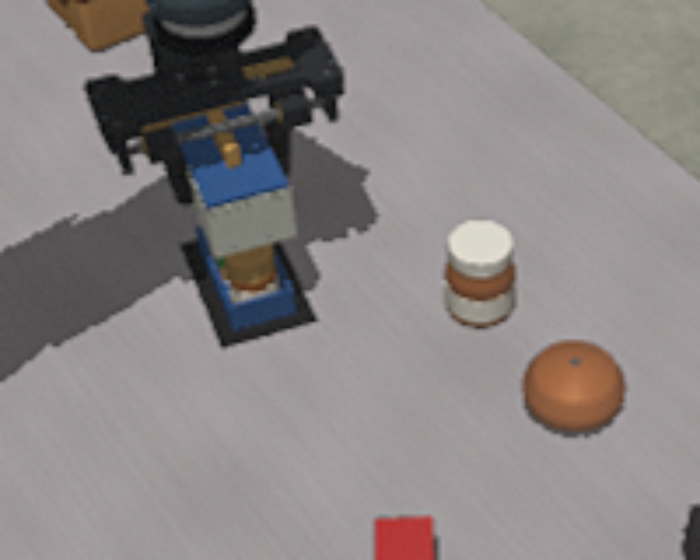

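The lid is held level and aligned over the tin. Its plate spans about ±32 mm in x around the tin centre, and its near end is at −58.5 mm against 58.5 expected. Lowering slowly, home expected at TCP ≈ 39.

Call:
send_rows:
  plan:
    - [[0, 0, 0], [0, 0.3, -8], 1]
    - [[0, 0, 0], [0, 0.3, -18], 1]
    - [[0, 0, 0], [0, 0.3, -28], 1]
    - [[0, 0, 0], [0, 0.3, -38], 1]
    - [[0, 0, 0], [0, 0.3, -46], 1]
    - [[0, 0, 0], [0, 0.3, -54], 1]
    - [[0, 0, 0], [0, 0.3, -60], 1]
    - [[0, 0, 0], [0, 0.3, -62], 1]

```text
time_s: 16.6
tcp_pos: [0.5393, 0.2273, 0.0498]
tool_rot: [[0.23, 0.973, -0.001], [0.973, -0.23, -0.0], [-0.001, -0.001, -1.0]]
wrist_force: [0.0, -0.7, -2.6]
width: 0.771
```

Call:
send_rows:
  plan:
    - [[0, 0, 0], [0, 0, -1], 1]
    - [[0, 0, 0], [0, 0, -3], 1]
    - [[0, 0, 0], [0, 0, -5], 1]
    - [[0, 0, 0], [0, 0, -7], 1]
    - [[0, 0, 0], [0, 0, -8], 1]
    - [[0, 0, 0], [0, 0, -8], 1]

```text
time_s: 17.2
tcp_pos: [0.5396, 0.2274, 0.0426]
tool_rot: [[0.23, 0.973, -0.0], [0.973, -0.23, -0.0], [-0.0, -0.0, -1.0]]
wrist_force: [-0.2, -0.6, -2.7]
width: 0.77
```

Call:
send_rows:
  plan:
    - [[0, 0, 0], [0, 0, -1.5], 1]
    - [[0, 0, 0], [0, 0, -3], 1]
    - [[0, 0, 0], [0, 0, -4], 1]
    - [[0, 0, 0], [0, 0, -4], 1]
    - [[0, 0, 0], [0, 0, -4], 1]

```text
time_s: 17.7
tcp_pos: [0.5398, 0.2274, 0.039]
tool_rot: [[0.23, 0.973, 0.0], [0.973, -0.23, -0.0], [-0.0, 0.0, -1.0]]
wrist_force: [-2.5, -0.7, 1.4]
width: 0.771
```

The height is as expected and the weight has been taken by the tin, so the lid is home. Opening and rising straight up.

Call:
send_rows:
  plan:
    - [[0, 0, 0], [0, 0, 0], -1]
    - [[0, 0, 0], [0, 0, 0], -1]
    - [[0, 0, 0], [0, 0, 0], -1]
    - [[0, 0, 0], [0, 0, 0], -1]
    - [[0, 0, 0], [0, 0, 0], -1]
    - [[0, 0, 0], [0, 0, 20], -1]
    - [[0, 0, 0], [0, 0, 50], -1]
    - [[0, 0, 0], [0, 0, 90], -1]

```text
time_s: 18.5
tcp_pos: [0.5382, 0.227, 0.1278]
tool_rot: [[0.23, 0.973, -0.004], [0.973, -0.23, -0.001], [-0.002, -0.004, -1.0]]
wrist_force: [0.2, -0.4, 0.6]
width: 1.004
```

Call:
send_rows:
  plan:
    - [[0, 0, 0], [0, 0, 20], -1]
    - [[0, 0, 0], [0, 0, 20], -1]
    - [[0, 0, 0], [0, 0, 20], -1]
    - [[0, 0, 0], [0, 0, 20], -1]

```text
time_s: 18.9
tcp_pos: [0.5385, 0.2271, 0.1468]
tool_rot: [[0.23, 0.973, -0.003], [0.973, -0.23, -0.001], [-0.001, -0.003, -1.0]]
wrist_force: [-0.4, -1.1, 0.5]
width: 0.999
```

```bash
python3 - <<'E'
from h import *
o=bot.get_obs();print(o['time_s'],o['tcp_pos'],o['tool_rot'].round(3),o['width']*88,o['wrist_force'])
def rep(W,n):
    q=((W-[.5398,.2268,0])@np.array([[.973,-.23,0],[.23,.973,0],[0,0,1]]).T*1000).reshape(-1,3)
    s0=(abs(q[:,0])<45)&(abs(q[:,1])<70)
    t=q[s0&(q[:,2]>71)&(q[:,2]<81)]; b=q[s0&(q[:,2]>90)&(q[:,2]<101)]
    A=np.c_[t[:,:2],np.ones(len(t))]; 
    print(n,'plate',np.percentile(t,[.5,50,99.5],axis=0).round(1).tolist(),'slope',np.linalg.lstsq(A,t[:,2],rcond=None)[0].round(4))
    print(n,'bar',np.percentile(b,[1,50,99],axis=0).round(1).tolist(),cv2.minAreaRect(b[:,:2].astype(np.float32)))
d=bot.read_camera('wrist');save('w10',d['img']);W=wcloud(d,o);rep(W[:300],'wrist')
for n in('side','scene'):
    d=bot.read_camera(n);rep(cloud(d),n)
    save('x10'+n,cv2.resize(d['img'][90:250,150:350] if n=='side' else d['img'][120:250,310:510],None,fx=3.5,fy=3.5))
E
```

```text
18.9 [0.53854543 0.22713072 0.14682923] [[ 0.23   0.973 -0.003]
 [ 0.973 -0.23  -0.001]
 [-0.001 -0.003 -1.   ]] 87.95220996226638 [-0.44952512 -1.14253818  0.53432752]
wrist plate [[-33.2, -58.2, 73.8], [0.2, 9.4, 78.4], [33.7, 58.8, 80.0]] slope [ 1.60000e-03 -3.60000e-03  7.82883e+01]
wrist bar [[-5.1, -24.2, 92.3], [0.8, 2.2, 98.2], [6.4, 24.4, 99.7]] ((0.6628141403198242, -0.3202934265136719), (11.99512767791748, 49.89310836791992), 0.44429704546928406)
side plate [[-32.4, -59.8, 71.7], [-3.1, -8.9, 77.1], [34.2, 61.5, 80.8]] slope [1.20000e-03 3.40000e-03 7.69625e+01]
side bar [[-4.6, -26.3, 90.2], [0.5, -3.2, 97.1], [6.7, 25.6, 100.5]] ((0.7391088008880615, -0.8757400512695312), (11.255412101745605, 55.65385055541992), 2.001514196395874)
scene plate [[-34.4, -58.6, 71.2], [9.6, -3.9, 77.0], [35.1, 58.6, 80.7]] slope [-1.53000e-02  6.00000e-04  7.69938e+01]
scene bar [[-6.5, -24.7, 90.5], [3.9, -6.4, 95.0], [7.7, 23.0, 99.5]] ((1.4880304336547852, -0.03428840637207031), (49.350399017333984, 15.810750007629395), 86.29571533203125)
```

View pics/w10.png

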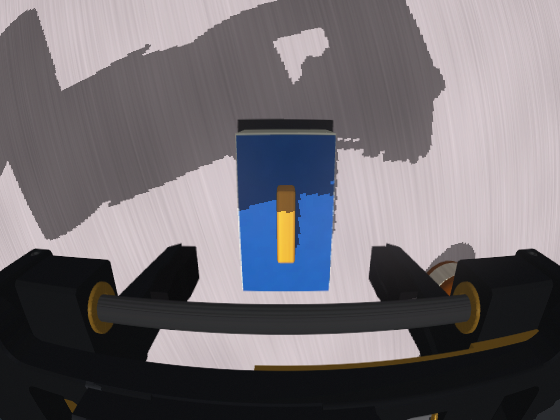

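View pics/x10side.png

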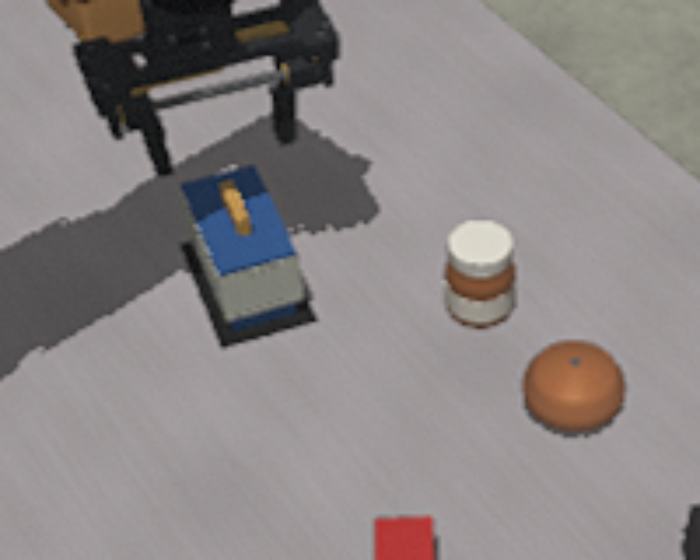

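The lid is home: plate top at 77 mm, bar top at 97 mm, level and centred within 1 mm. The bar centre is at tin x ≈ +0.7. I'll descend to just above the bar grip height and re-centre.

Call:
send_rows:
  plan:
    - [[0, 0, 0], [1, -0.3, -20], -1]
    - [[0, 0, 0], [1, -0.3, -45], -1]
    - [[0, 0, 0], [1, -0.3, -55], -1]
    - [[0, 0, 0], [1, -0.3, -60], -1]
    - [[0, 0, 0], [1, -0.3, -60], -1]
    - [[0, 0, 0], [1, -0.3, -60], -1]
    - [[0, 0, 0], [1, -0.3, -60], -1]

```text
time_s: 19.75
tcp_pos: [0.5415, 0.2273, 0.0898]
tool_rot: [[0.23, 0.973, 0.002], [0.973, -0.23, 0.0], [0.001, 0.002, -1.0]]
wrist_force: [0.2, 0.6, -0.3]
width: 1.001
```

```bash
python3 - <<'E'
from h import *
o=bot.get_obs();print(o['time_s'],o['tcp_pos'],o['wrist_force'],(np.array([.5405,.2266,0])-o['tcp_pos'])@o['tool_rot']*1000)
E
```

```text
19.75 [0.54151497 0.22727585 0.08981505] [ 0.20862906  0.57524719 -0.31574116] [-0.95985509 -0.9848606  89.81279656]
```

Call:
send_rows:
  plan:
    - [[0, 0, 0], [-0.5, -0.5, -4], -1]
    - [[0, 0, 0], [-0.5, -0.5, -8], -1]
    - [[0, 0, 0], [-0.5, -0.5, -9], -1]
    - [[0, 0, 0], [-0.5, -0.5, -9], -1]
    - [[0, 0, 0], [-0.5, -0.5, -9], -1]
    - [[0, 0, 0], [-0.5, -0.5, -9], -1]

```text
time_s: 20.35
tcp_pos: [0.5403, 0.2266, 0.0798]
tool_rot: [[0.23, 0.973, 0.0], [0.973, -0.23, 0.0], [0.0, 0.0, -1.0]]
wrist_force: [0.4, -0.1, -0.8]
width: 0.999
```

```bash
python3 - <<'E'
from h import *
o=bot.get_obs();print(o['tcp_pos'],o['wrist_force'],(np.array([.5405,.2266,0])-o['tcp_pos'])@o['tool_rot']*1000)
d=bot.read_camera('side');save('d11',cv2.resize(d['img'][90:200,150:300],None,fx=5,fy=5))
E
```

```text
[0.54033069 0.22663196 0.07981746] [ 0.35470114 -0.05677362 -0.75527483] [5.35470616e-04 1.58327663e-01 7.98174920e+01]
```

View pics/d11.png

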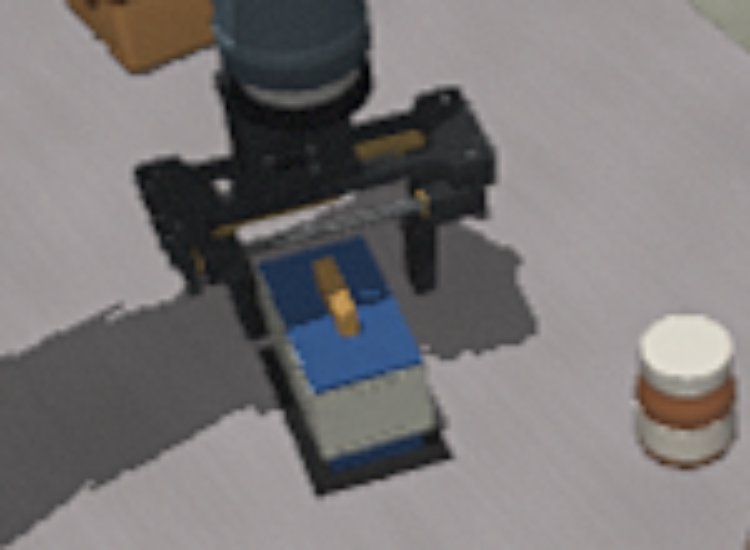

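The bar lies midway between the fingers to within 0.2 mm, and the tips are about 3 mm above the plate. Closing.

Call:
send_rows:
  plan:
    - [[0, 0, 0], [0, 0, -0.5], 1]
    - [[0, 0, 0], [0, 0, -0.5], 1]
    - [[0, 0, 0], [0, 0, -0.5], 1]
    - [[0, 0, 0], [0, 0, -0.5], 1]
    - [[0, 0, 0], [0, 0, -0.5], 1]
    - [[0, 0, 0], [0, 0, -0.5], 1]
    - [[0, 0, 0], [0, 0, -0.5], 1]
    - [[0, 0, 0], [0, 0, -0.5], 1]

```text
time_s: 21.2
tcp_pos: [0.5402, 0.2266, 0.0792]
tool_rot: [[0.23, 0.973, 0.0], [0.973, -0.23, 0.0], [0.0, 0.0, -1.0]]
wrist_force: [-0.8, -0.5, -0.3]
width: 0.296
```

Call:
send_rows:
  plan:
    - [[0, 0, 0], [0, 0, 0], 1]
    - [[0, 0, 0], [0, 0, 0], 1]
    - [[0, 0, 0], [0, 0, 0], 1]
    - [[0, 0, 0], [0, 0, 0], 1]
    - [[0, 0, 0], [0, 0, 0], 1]
    - [[0, 0, 0], [0, 0, 0], 1]
    - [[0, 0, 0], [0, 0, 0], 1]

```text
time_s: 21.9
tcp_pos: [0.5402, 0.2266, 0.0792]
tool_rot: [[0.23, 0.973, 0.0], [0.973, -0.23, -0.0], [-0.0, 0.0, -1.0]]
wrist_force: [-0.0, 0.1, -0.5]
width: 0.131
```

Bar gripped at 11.5 mm with no side force. Lifting straight up, slowly at first.

Call:
send_rows:
  plan:
    - [[0, 0, 0], [0, 0, 1], 1]
    - [[0, 0, 0], [0, 0, 3], 1]
    - [[0, 0, 0], [0, 0, 6], 1]
    - [[0, 0, 0], [0, 0, 10], 1]
    - [[0, 0, 0], [0, 0, 15], 1]
    - [[0, 0, 0], [0, 0, 22], 1]
    - [[0, 0, 0], [0, 0, 30], 1]
    - [[0, 0, 0], [0, 0, 40], 1]

```text
time_s: 22.7
tcp_pos: [0.5401, 0.2266, 0.1199]
tool_rot: [[0.23, 0.973, -0.0], [0.973, -0.23, -0.0], [-0.0, -0.0, -1.0]]
wrist_force: [0.3, -0.2, -1.8]
width: 0.131
```

Call:
send_rows:
  plan:
    - [[0, 0, 0], [0, 0, 12], 1]
    - [[0, 0, 0], [0, 0, 26], 1]
    - [[0, 0, 0], [0, 0, 42], 1]
    - [[0, 0, 0], [0, 0, 58], 1]
    - [[0, 0, 0], [0, 0, 72], 1]
    - [[0, 0, 0], [0, 0, 80], 1]
    - [[0, 0, 0], [0, 0, 84], 1]
    - [[0, 0, 0], [0, 0, 85], 1]

```text
time_s: 23.5
tcp_pos: [0.5403, 0.2266, 0.2045]
tool_rot: [[0.23, 0.973, 0.0], [0.973, -0.23, 0.0], [0.0, 0.0, -1.0]]
wrist_force: [-0.0, 0.2, -0.3]
width: 0.131
```

Call:
send_rows:
  plan:
    - [[0, 0, 0], [0, 0, 0], 1]
    - [[0, 0, 0], [0, 0, 0], 1]
    - [[0, 0, 0], [0, 0, 0], 1]
    - [[0, 0, 0], [0, 0, 0], 1]
    - [[0, 0, 0], [0, 0, 0], 1]
    - [[0, 0, 0], [0, 0, 0], 1]
    - [[0, 0, 0], [0, 0, 0], 1]
    - [[0, 0, 0], [0, 0, 0], 1]

```text
time_s: 24.3
tcp_pos: [0.5403, 0.2266, 0.2042]
tool_rot: [[0.23, 0.973, 0.0], [0.973, -0.23, 0.0], [0.0, 0.0, -1.0]]
wrist_force: [0.4, 0.4, -0.0]
width: 0.134
```

```bash
python3 - <<'E'
from h import *
o=bot.get_obs();print(o['time_s'],o['tcp_pos'],o['width']*88,o['wrist_force'],abs(o['joint_velocities']).max())
def rep(W,n):
    q=((W-[.5398,.2268,0])@np.array([[.973,-.23,0],[.23,.973,0],[0,0,1]]).T*1000).reshape(-1,3)
    s0=(abs(q[:,0])<45)&(abs(q[:,1])<70)
    for nm,a,b in(('inner',62,82),('outer',190,212)):
        t=q[s0&(q[:,2]>a)&(q[:,2]<b)]
        if len(t)<10: print(n,nm,len(t));continue
        A=np.c_[t[:,:2],np.ones(len(t))]
        print(n,nm,len(t),np.percentile(t,[1,50,99],axis=0).round(1).tolist(),'slope',np.linalg.lstsq(A,t[:,2],rcond=None)[0].round(3))
d=bot.read_camera('wrist');save('w12',d['img'])
for n in('side','scene'):
    d=bot.read_camera(n);rep(cloud(d),n)
    save('x12'+n,cv2.resize(d['img'][60:230,150:350] if n=='side' else d['img'][110:250,310:510],None,fx=3.5,fy=3.5))
E
```

```text
24.3 [0.54025325 0.22660981 0.20424247] 11.792422738193054 [ 0.3934505   0.40861432 -0.04340507] 0.0018283057537716143
side inner 737 [[-32.6, -59.1, 63.1], [1.0, -2.3, 69.3], [34.8, 61.7, 76.1]] slope [-3.0000e-03  6.0000e-03  6.9569e+01]
side outer 494 [[-30.9, -57.8, 198.2], [-4.3, -21.6, 202.4], [34.7, 58.1, 211.0]] slope [3.00000e-03 7.00000e-03 2.02767e+02]
scene inner 1215 [[-34.9, -58.6, 62.7], [0.8, 1.7, 69.0], [35.4, 59.0, 75.7]] slope [-1.2000e-02  2.0000e-03  6.9491e+01]
scene outer 686 [[-32.3, -57.9, 198.1], [18.1, -25.2, 202.1], [34.0, 57.0, 206.5]] slope [-1.0000e-02 -2.0000e-03  2.0211e+02]
```

View pics/x12side.png

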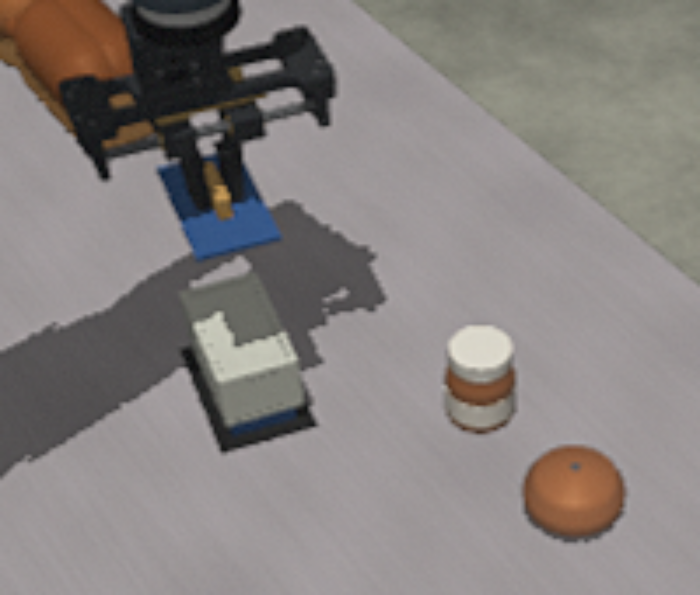

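View pics/x12scene.png

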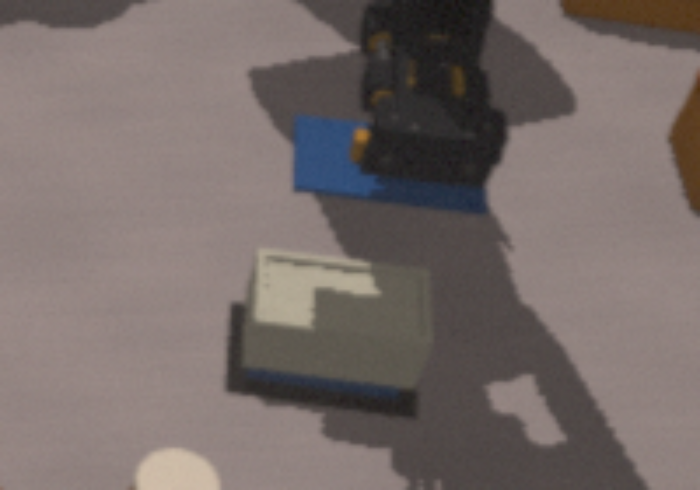

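The outer lid is held level 125 mm above its nested height, and the white inner lid is still home. Handing in.

```bash
python3 -c "
from workcell import bot
print(bot.job_done())"
```

```text
the job is handed in; nothing more can be done
None
```

The job is handed in at about 24.5 s of the 72 s allowed; no verdict was reported. The jar and carton are packed, the white inner lid is home on the tin, and the gripper is holding the blue outer lid above it by the brass bar.

**Last checks:**
- **Jar and carton:** they stood upright with their tops at 62 mm, about 25 mm either side of the tin's middle. I measured this before the lid went on, because they can't be seen under it.
- **Inner lid:** with the pair nested, the plate top was at 77 mm, as expected for a lid fully home, and centred to about 1 mm. After the lift its walls were still centred within about 1–1.5 mm, and it looked level and undisturbed in both pictures.
- **Outer lid:** its plate is at about 202 mm, 125 mm above nested height. It is level within about 0.01 rad, the grip is at 11.8 mm on the 12 mm bar, and the arm is still.
- **Bystanders:** the arm stayed clear of the loaf, roll and honey jar and they looked undisturbed, but I did not re-measure their positions at the end.

**One disagreement:** the wrist force read about 0 N at the end where about −1.1 N was expected for the outer lid's weight. That is within the roughly ±1 N scatter of that reading, and both cameras show the lid in the fingers.

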